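Put the check weights back in their bases, largest first

ROBOT

A 6-joint arm with a two-finger parallel gripper is mounted at the origin on a cart in front of the work surface, level with it; the furniture and walls round the work are solid. World frame = base frame: x ahead of the robot, y to its left, z up, the work surface at z = 0. Lengths are in m, angles in rad, forces in N, time in s.
With the tool pointing down it reaches from about 0.3 to 0.775 m from the base axis. Payload 14.6 kg.
Tool frame: the origin (TCP) lies midway between the tips of the shut fingers; the grasp point (between the pads) lies 19 mm behind it (ctrl.pinch_z is the distance from the TCP to the grasp point, in m); z points along the fingers, y is the line along which they close (so a half turn about z gives the same grasp; the last joint's range is limited). The gripper opens to 94 mm and grips with 3 to 60 N. Pads are 16 mm wide; open, the fingers measure 119 mm over their backs; the gripper's body (75 mm by 177 mm) begins 78 mm behind the grasp point.
Start: joints at [-1.206, 0.3, 1.521, -0, 1.321, -0.067], TCP at [0.23, -0.5, 0.205] pointing down, gripper open.
Joint ranges: [-3.03, 3.03], [-0.79, 2.21], [0.23, 2.52], [-1.04, 4.18], [0, 3.07], [-2.55, 2.55]. Speed limits (rad/s): [2.22, 2.22, 2.57, 3.14, 3.14, 3.14].

INTERFACE

Orientations are given as [roll, pitch, yaw] about the fixed x, y, z axes, in that order (R = Rz(yaw) Ry(pitch) Rx(roll)).
In Python, from station import ctrl gives the robot as it stands.
- The arm moves only by the tool jog_arm, never from a script. Its argument "motion" is a list of rows, each a list of 7 numbers: the shift along the tool's x, y, z in m, then the turn, a rotation vector about the tool's x, y, z in rad, then the opening, from -1 (shut) to 1 (fully open). In form: [[tx, ty, tz, rx, ry, rz, gripper], ...]. A call has 1 to 5 rows; each row shifts and turns the commanded pose from where the row before left it, along the tool's axes as they then stand; what a row does not reach is not made up. A row lasts 1/10 s, in which the tool goes at most 50 mm and 8.59 degrees, less where a joint would pass 70% of its speed; a pose out of reach is approached as far as the arm can. A call is refused whole if a number of a shift passes 0.05 or a number of a turn 0.15, either way. A call with a gripper value outside its range is refused whole. The fingers move at their own pace and stop on an object; "squeeze" is the grip in N (left out, the last holds). Time passes only in rows, so rows that do not move let the fingers close. It gives the time, the measured TCP pose, the force, the opening and the grip force at its end, in the units of the state.
- ctrl.get_obs(): the state, without advancing time (a new reading comes with each control period).
- ctrl.camera(name): name is "side" or "top" or "wrist"; returns the picture (400x640x3 uint8, red, green, blue); there is no depth.
- ctrl.camera_model(name): a dict with "intrinsics" (3x3 intrinsics, pixels), "rvec" (rotation vector, rad) and "tvec" (3), from world to camera coordinates, as OpenCV has them. Camera axes: x right, y down, z forward; pixel columns grow to the right and rows downward; lengths in m; the calibration is good to about 2 mm. A picture is of the moment at which its call begins: read the wrist's pose just before it. camera_model takes no time and is no camera call; for the wrist camera it gives the pose at the moment of the call.
- ctrl.hand_in(): hands the job in; it is judged then, once.
The state is a dict: "time_s": time; "qpos": joint angles; "joint_vel": joint speeds; "tau": joint torques, N m; "ee_pos": TCP position; "eef_rot": TCP orientation; "force": force on the tool from outside, world axes, zero at the start; "moment": the same for the moment, N m; "grip_width": finger opening in m; "grip_force": force on a finger pad.
Only numpy, scipy, OpenCV 4.12 (cv2) and the standard library are available. Lean on these libraries where they do the work, as an engineer would, in place of code of your own. Each camera call takes 0.05 s, during which the arm holds its last target. There are 200 camera calls.

TASK

Put the four check weights away: stand each one upright in the recess of its own round wooden base, the largest weight in the largest base, the second largest in the second largest, and so on down to the smallest. Do them one after another in that order, largest first, and leave the blue tin and the hand stamp standing where they are.

Things in the scene. Friction and masses are not known exactly. Their poses are not given: they have to be found in the camera images.
- weight_500: the largest check weight: steel-grey metal, a plain upright round body 42 mm across with a narrower knob on top, 66 mm tall over all; stands loose on the table. The body's straight side reaches to about half of the height. Origin: centre of its underside; z up. (Equipment that bounds the work, never to be touched: a monitor from x = 0.70 on at the back, and a 0.32 m tall weighing cabinet at the right back, from x = 0.47 on and from y = -0.10 to the right.)
- weight_200: the second largest check weight: brass metal, a plain upright round body 31 mm across with a narrower knob on top, 49 mm tall over all; stands loose on the table. The body's straight side reaches to about half of the height. Origin: centre of its underside; z up
- weight_100: the second smallest check weight: brass metal, a plain upright round body 24 mm across with a narrower knob on top, 39 mm tall over all; stands loose on the table. The body's straight side reaches to about half of the height. Origin: centre of its underside; z up
- weight_50: the smallest check weight: steel-grey metal, a plain upright round body 20 mm across with a narrower knob on top, 30 mm tall over all; stands loose on the table. The body's straight side reaches to about half of the height. Origin: centre of its underside; z up
- base_500: the largest of four round dark turned wooden bases, fixed to the table: 76 mm across, 9 mm high, with a round open recess 60 mm across in its top, 4 mm deep with a flat grey felt floor 5 mm above the table; it takes the largest weight (42 mm). Origin: centre of its underside; z up
- base_200: the second largest of four round dark turned wooden bases, fixed to the table: 64 mm across, 9 mm high, with a round open recess 49 mm across in its top, 4 mm deep with a flat grey felt floor 5 mm above the table; it takes the second largest weight (31 mm). Origin: centre of its underside; z up
- base_100: the second smallest of four round dark turned wooden bases, fixed to the table: 56 mm across, 9 mm high, with a round open recess 41 mm across in its top, 4 mm deep with a flat grey felt floor 5 mm above the table; it takes the second smallest weight (24 mm). Origin: centre of its underside; z up
- base_50: the smallest of four round dark turned wooden bases, fixed to the table: 48 mm across, 9 mm high, with a round open recess 34 mm across in its top, 4 mm deep with a flat grey felt floor 5 mm above the table; it takes the smallest weight (20 mm). Origin: centre of its underside; z up
- tin: bystander: upright round lidded blue tin, 59 mm across, 56 mm tall, loose, to be left standing where it is. Origin: centre of its underside
- stamp: bystander: hand stamp standing upright, rectangular wooden foot 26 x 48 mm (its own x and y) and a dark turned grip 24 mm across, 68 mm tall over all, loose, to be left standing where it is. Origin: centre of its underside
Not all that is in view belongs to the job. What is shaped like the weight_200 but purple is not meant.

How it is judged:
On the way, in this order (a step that is already met when the one before it is completed fails the run):
1. the largest weight stands upright in the recess of the largest base, released (horizontal distance between weight_500 and base_500 below 0.012 m and z of weight_500 in the frame of base_500 between 0.003 and 0.0075 m and angle between weight_500's own z axis and vertical below 0.1 rad and contact force between the fingers and weight_500 below 0.1 N and linear speed of weight_500 below 0.02 m/s), for 0.2 s.
2. the second largest weight stands upright in the recess of the second largest base, released (horizontal distance between weight_200 and base_200 below 0.012 m and z of weight_200 in the frame of base_200 between 0.003 and 0.0075 m and angle between weight_200's own z axis and vertical below 0.1 rad and contact force between the fingers and weight_200 below 0.1 N and linear speed of weight_200 below 0.02 m/s), for 0.2 s.
3. the second smallest weight stands upright in the recess of the second smallest base, released (horizontal distance between weight_100 and base_100 below 0.012 m and z of weight_100 in the frame of base_100 between 0.003 and 0.0075 m and angle between weight_100's own z axis and vertical below 0.1 rad and contact force between the fingers and weight_100 below 0.1 N and linear speed of weight_100 below 0.02 m/s), for 0.2 s.
4. the smallest weight stands upright in the recess of the smallest base, released (horizontal distance between weight_50 and base_50 below 0.012 m and z of weight_50 in the frame of base_50 between 0.003 and 0.0075 m and angle between weight_50's own z axis and vertical below 0.1 rad and contact force between the fingers and weight_50 below 0.1 N and linear speed of weight_50 below 0.02 m/s), for 0.2 s.
At the end, for the whole second after the job is handed in: Each weight stands upright (within 0.1 rad) on the floor of the recess of the base of its own size rank, its centre within 12 mm of the base's centre, released and at rest (all of step 1 and all of step 2 and all of step 3 and all of step 4); the robot touches nothing.
It fails at once if the tin is shoved by more than 25 mm or knocked over (distance of tin from where it was at the start of the episode above 0.025 m or angle between tin's own z axis and vertical above 0.4 rad).
It fails at once if the stamp is shoved by more than 25 mm or knocked over (distance of stamp from where it was at the start of the episode above 0.025 m or angle between stamp's own z axis and vertical above 0.4 rad).
It also fails if it takes over 93 s, if anything falls off the work surface, if the arm or the gripper's body presses on something with over 40 N, if the wrist force passes 120 N, or if a joint passes its speed limit or range.

## Working session

There is one attempt and no reset: what is moved stays moved. The work goes in short steps, Python scripts to look and compute and a tool call to move; the robot and the scene stay as the last step left them, time stands still between calls to the robot, and variables do not carry over. Pictures are saved under pics/ and viewed, at most 14 in all, crops included, and the job is handed in when it is done.

Besides the shell and the picture viewer there is one more tool, called as name(argument=value, ...) on one line, values as JSON. jog_arm: Moves the arm, as the interface text tells. Its arguments: {"type":"object","properties":{"motion":{"type":"array"},"squeeze":{"type":"number"}},"required":["motion"]}

```bash
ls; mkdir -p pics
python3 - <<'E'
from station import ctrl
import cv2
for n in ("top","side"):
    cv2.imwrite(f"pics/{n}0.png",ctrl.camera(n)[:,:,::-1])
o=ctrl.get_obs();print(o["time_s"],o["ee_pos"],o["eef_rot"],o["grip_width"],ctrl.pinch_z)
for n in ("top","side","wrist"): print(n,ctrl.camera_model(n))
E
```

```text
pics
0.1 [ 0.23009001 -0.49931375  0.20496742] [-3.14061597e+00 -8.88704293e-05  4.31749403e-01] 0.09407895904447389 0.0188
top {'intrinsics': array([[459.40976497,   0.        , 318.13051979],
       [  0.        , 459.40976497, 203.74839078],
       [  0.        ,   0.        ,   1.        ]]), 'rvec': array([ 2.1997874 , -2.19948445,  0.13206741]), 'tvec': array([0.12124135, 0.51704624, 0.88857523])}
side {'intrinsics': array([[419.70337341,   0.        , 320.64094082],
       [  0.        , 419.70337341, 208.75370037],
       [  0.        ,   0.        ,   1.        ]]), 'rvec': array([ 2.26529144, -0.1360084 ,  0.07518891]), 'tvec': array([-0.4560891 ,  0.15195527,  0.70304414])}
wrist {'intrinsics': array([[288.49607866,   0.        , 323.76339863],
       [  0.        , 288.49607866, 201.26132818],
       [  0.        ,   0.        ,   1.        ]]), 'rvec': array([-2.47111608,  1.58479844,  0.19127517]), 'tvec': array([-0.54886189, -0.02361261,  0.39074311])}
```

View pics/top0.png

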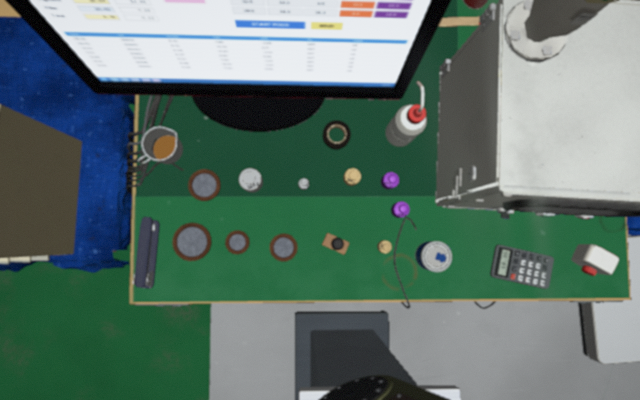

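View pics/side0.png

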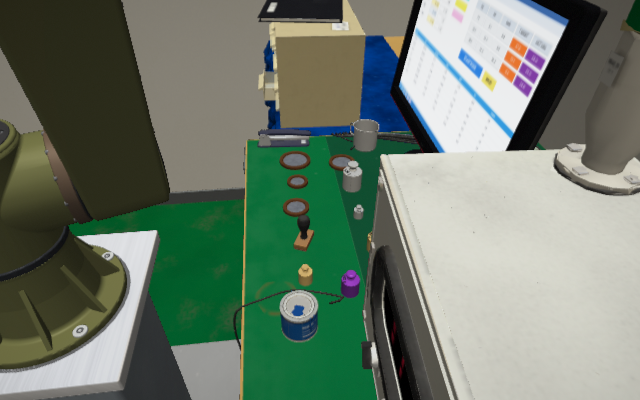

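```bash
cat > h.py <<'E'
from station import ctrl
import cv2, numpy as np
def pix2w(name,uv,z,m=None):
    m=m or ctrl.camera_model(name); K=m["intrinsics"]; R=cv2.Rodrigues(m["rvec"])[0]; t=m["tvec"]
    d=R.T@np.linalg.inv(K)@np.array([uv[0],uv[1],1.]); c=-R.T@t
    return c+d*(z-c[2])/d[2]
def w2pix(name,p,m=None):
    m=m or ctrl.camera_model(name)
    return cv2.projectPoints(np.array([p],float),m["rvec"],m["tvec"],m["intrinsics"],None)[0].ravel()
E
python3 - <<'E'
from h import *
im=cv2.imread("pics/top0.png")
cv2.imwrite("pics/c1.png",cv2.resize(im[150:280,165:325],None,fx=5,fy=4.6*5/4.6,interpolation=2)[:600])
cv2.imwrite("pics/c2.png",cv2.resize(im[150:275,315:475],None,fx=4.8,fy=4.8,interpolation=2))
for n,uv,z in [("b500",(192,241),.009),("b200",(205,184),.009),("b100",(284,247),.009),("b50",(237,242),.009),("w500",(250,179),.05),("w200",(353,176),.035),("w100",(386,246),.03),("w50",(304,183),.025),("purp",(391,180),.035),("purp2",(402,209),.035),("stamp",(336,243),.04),("tin",(435,256),.056)]:
    print(n,pix2w("top",uv,z).round(3))
E
```

```text
b500 [0.444 0.368 0.009]
b200 [0.557 0.345 0.009]
b100 [0.432 0.188 0.009]
b50 [0.442 0.281 0.009]
w500 [0.561 0.252 0.05 ]
w200 [0.57  0.054 0.035]
w100 [ 0.434 -0.01   0.03 ]
w50 [0.557 0.149 0.025]
purp [ 0.563 -0.021  0.035]
purp2 [ 0.506 -0.042  0.035]
stamp [0.44  0.088 0.04 ]
tin [ 0.415 -0.098  0.056]
```

View pics/c1.png

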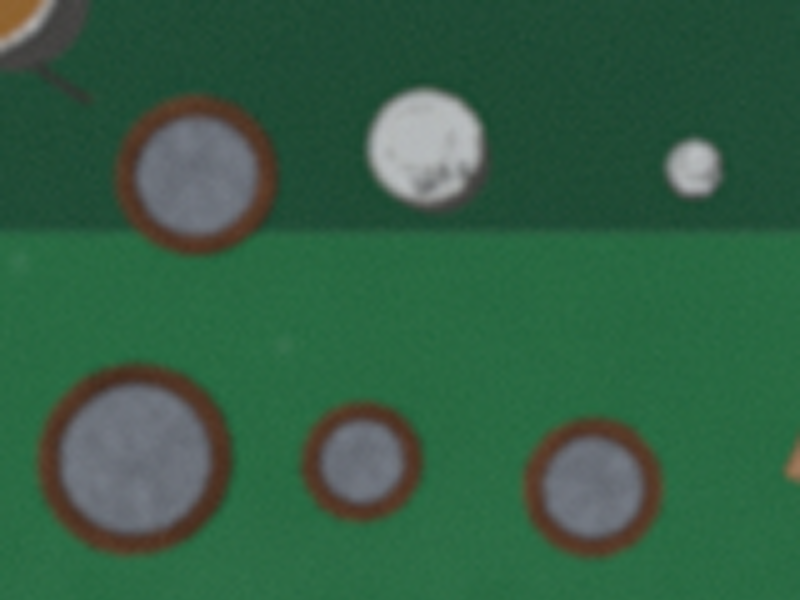

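View pics/c2.png

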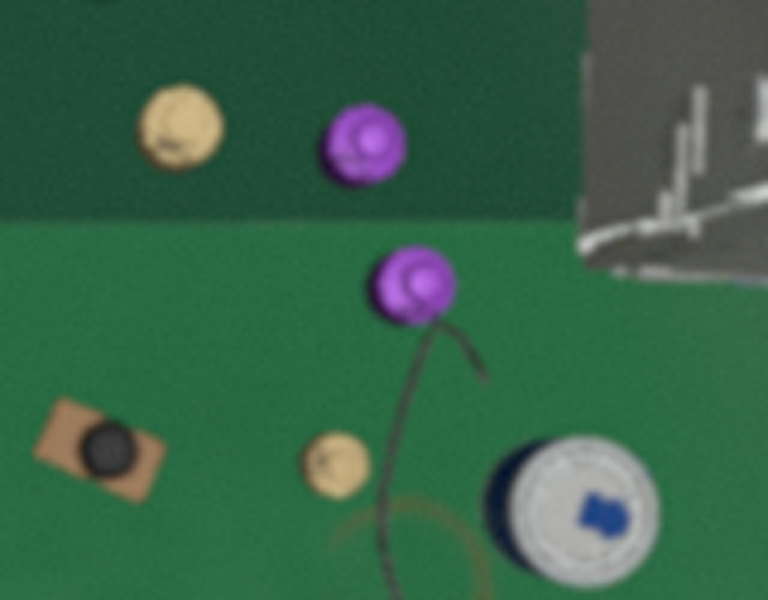

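Largest weight w500 is at (250,179) and w50 at (304,184). The second-largest could be brass (353,176), purple (391,180) or purple (402,209). Only the brass one fits, and the crop confirms it. The smaller brass one at (385,247) is w100. The bases by diameter are 500 (192,242), 200 (204,185), 100 (284,247) and 50 (238,242). I'll use yaw 90° throughout, so tool x = world y, tool y = world x, and tool z is down.

jog_arm(motion=[[0,0,0,0,0,-0.15,1],[0,0,0,0,0,-0.15,1],[0,0,0,0,0,-0.15,1],[0,0,0,0,0,-0.15,1],[0,0,0,0,0,-0.15,1]])

```text
time_s: 0.6
ee_pos: [0.2301, -0.4994, 0.2051]
eef_rot: [-3.141, -0.001, 1.188]
force: [-0.1, 0.0, -0.5]
grip_width: 0.094
grip_force: 0.0
```

jog_arm(motion=[[0,0,0,0,0,-0.15,1],[0,0,0,0,0,-0.15,1],[0,0,0,0,0,-0.09,1],[0.03,0.007,0,0,0,0,1],[0.04,0.01,0,0,0,0,1]])

```text
time_s: 1.1
ee_pos: [0.2467, -0.4291, 0.2046]
eef_rot: [-3.141, -0.001, 1.57]
force: [0.8, 0.5, -1.0]
grip_width: 0.0942
grip_force: 0.0
```

jog_arm(motion=[[0.04,0.01,0,0,0,0,1],[0.04,0.01,0,0,0,0,1],[0.04,0.01,0,0,0,0,1],[0.04,0.01,0,0,0,0,1],[0.04,0.01,0,0,0,0,1]])

```text
time_s: 1.6
ee_pos: [0.2968, -0.2278, 0.2053]
eef_rot: [-3.142, -0.0, 1.571]
force: [0.9, -0.8, 0.1]
grip_width: 0.0939
grip_force: 0.0
```

jog_arm(motion=[[0.04,0.01,0,0,0,0,1],[0.04,0.01,0,0,0,0,1],[0.04,0.01,0,0,0,0,1],[0.04,0.01,0,0,0,0,1],[0.04,0.01,0,0,0,0,1]])

```text
time_s: 2.1
ee_pos: [0.3466, -0.0277, 0.2055]
eef_rot: [3.141, 0.0, 1.572]
force: [1.2, -0.7, -0.4]
grip_width: 0.0938
grip_force: 0.0
```

jog_arm(motion=[[0.04,0.03,0,0,0,0,1],[0.04,0.03,0,0,0,0,1],[0.04,0.03,0,0,0,0,1],[0.04,0.03,0,0,0,0,1],[0.04,0.03,0,0,0,0,1]])

```text
time_s: 2.6
ee_pos: [0.4972, 0.1728, 0.2051]
eef_rot: [-3.141, 0.0, 1.572]
force: [1.4, -1.2, 0.8]
grip_width: 0.0939
grip_force: 0.0
```

Run:
```python
from h import *
o=ctrl.get_obs(); m=ctrl.camera_model("wrist")
im=ctrl.camera("wrist"); cv2.imwrite("pics/w1.png",im[:,:,::-1])
R=cv2.Rodrigues(m["rvec"])[0]; print(o["ee_pos"],"cam",-R.T@m["tvec"],"fwd",R[2],"right",R[0])
for n,p in dict(w500=(.561,.252,.02),w50=(.557,.149,.01),b200=(.557,.345,.009),b500=(.444,.368,.009),b50=(.442,.281,.009),b100=(.432,.188,.009),w200=(.57,.054,.02)).items(): print(n,w2pix("wrist",p,m).round())
```

```text
[0.49723547 0.17283266 0.20506561] cam [0.49739802 0.24141056 0.38468892] fwd [-0.00111965 -0.23561605 -0.97184558] right [ 9.99999372e-01 -2.16632460e-04 -1.09956316e-03]
w500 [376. 122.]
w50 [369. 202.]
b200 [375.  41.]
b500 [278.  19.]
b50 [279.  98.]
b100 [274. 173.]
w200 [377. 271.]
```

View pics/w1.png

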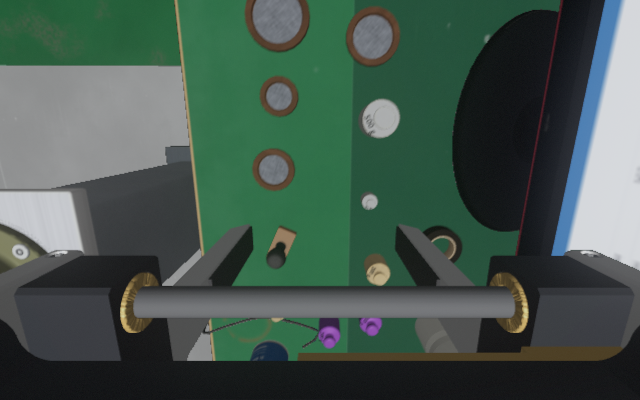

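The wrist view shows w500 at (380,119), b500 (277,17), b200 (373,37), b50 (279,96), b100 (274,169) and w50 (370,202). These agree with the top view to a few mm. I'll combine the two views.

Run:
```python
from h import *
m=ctrl.camera_model("wrist")
D=dict(b500=((192.2,241.8),(277.5,17),.009),b200=((204.4,185),(373,37),.009),b50=((237.6,242.2),(279,96.5),.009),b100=((283.6,247.4),(274,169.5),.009),
w500=((250.2,179.6),(380.5,119),.035),w50=((303.8,183.6),(370,202),.018))
for n,(a,b,z) in D.items():
    A=pix2w("top",a,z);B=pix2w("wrist",b,z,m);print(n,A.round(4)[:2],B.round(4)[:2],((A+B)/2).round(4)[:2])
for n,a,z in (("w200",(352.7,176.3),.028),("w100",(385.2,246.9),.022)): print(n,pix2w("top",a,z).round(4))
```

```text
b500 [0.4425 0.368 ] [0.4455 0.3742] [0.444  0.3711]
b200 [0.5546 0.3463] [0.5569 0.3533] [0.5557 0.3498]
b50 [0.4416 0.2796] [0.4442 0.2872] [0.4429 0.2834]
b100 [0.4312 0.1893] [0.4346 0.1973] [0.4329 0.1933]
w500 [0.5623 0.2534] [0.5652 0.2597] [0.5637 0.2565]
w50 [0.557  0.1496] [0.5596 0.1562] [0.5583 0.1529]
w200 [0.5706 0.0535 0.028 ]
w100 [ 0.432  -0.0101  0.022 ]
```

jog_arm(motion=[[0.028,0.022,0,0,0,0,1],[0.028,0.022,0,0,0,0,1],[0.028,0.022,0.035,0,0,0,1],[0,0,0.035,0,0,0,1],[0,0,0.03,0,0,0,1]])

```text
time_s: 3.15
ee_pos: [0.5619, 0.2553, 0.1027]
eef_rot: [-3.139, 0.001, 1.573]
force: [0.9, -1.0, -0.5]
grip_width: 0.0942
grip_force: 0.0
```

Run:
```python
from h import *
o=ctrl.get_obs(); m=ctrl.camera_model("wrist")
im=ctrl.camera("wrist"); cv2.imwrite("pics/w2.png",im[:,:,::-1])
p=o["ee_pos"];print(p)
for d in (-.047,.047): print("tip",w2pix("wrist",p+[d,0,0],m).round(1))
for y in (.2534,.2565,.2597): print(y,[w2pix("wrist",(.5637,y,z),m).round(1) for z in (0,.066)])
```

```text
[0.56187514 0.25525155 0.10266671]
tip [252.8 237.9]
tip [395.  238.1]
0.2534 [array([325.9, 203.1]), array([326.3, 223.4])]
0.2565 [array([325.9, 200.1]), array([326.3, 219.7])]
0.2597 [array([325.9, 197. ]), array([326.3, 215.7])]
```

View pics/w2.png

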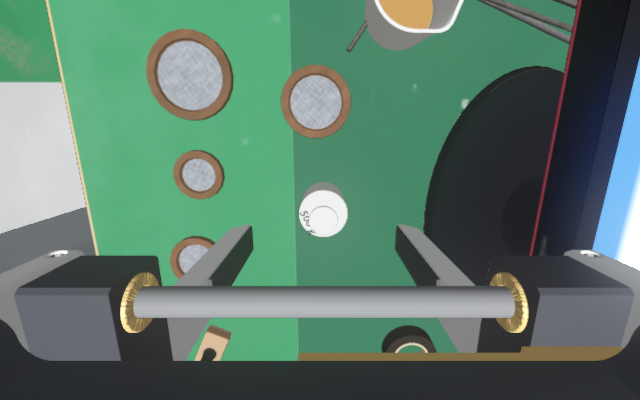

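Knob top is at (323,216) and the body centre at about (323,211), so w500 is at about (0.561, 0.258). I'll descend on it.

jog_arm(motion=[[0.002,-0.002,0.03,0,0,0,1],[0,0,0.03,0,0,0,1],[0,0,0.02,0,0,0,1],[0,0,0.01,0,0,0,1],[0,0,0,0,0,0,1]])

```text
time_s: 3.7
ee_pos: [0.5601, 0.2566, 0.015]
eef_rot: [-3.14, 0.001, 1.572]
force: [0.6, -0.4, -0.2]
grip_width: 0.0936
grip_force: 0.0
```

jog_arm(motion=[[0.001,0,0.007,0,0,0,1],[0,0,0,0,0,0,-1],[0,0,0,0,0,0,-1],[0,0,0,0,0,0,-1],[0,0,0,0,0,0,-1]], squeeze=20)

```text
time_s: 4.2
ee_pos: [0.5606, 0.2579, 0.0089]
eef_rot: [3.141, -0.0, 1.572]
force: [-0.2, -0.2, -0.3]
grip_width: 0.0655
grip_force: 0.0
```

jog_arm(motion=[[0,0,0,0,0,0,-1],[0,0,0,0,0,0,-1]])

```text
time_s: 4.4
ee_pos: [0.5604, 0.2578, 0.0085]
eef_rot: [3.142, -0.0, 1.572]
force: [-0.5, 0.1, 0.3]
grip_width: 0.0496
grip_force: 0.0
```

jog_arm(motion=[[0,0,0,0,0,0,-1],[0,0,0,0,0,0,-1],[0,0,0,0,0,0,-1],[0,0,0,0,0,0,-1]])

```text
time_s: 4.8
ee_pos: [0.5604, 0.2578, 0.0085]
eef_rot: [3.142, -0.0, 1.572]
force: [0.1, 0.3, 1.0]
grip_width: 0.0411
grip_force: 20.0
```

jog_arm(motion=[[0,0,-0.01,0,0,0,-1],[0,0,-0.02,0,0,0,-1],[0,0,-0.02,0,0,0,-1],[0,0,0,0,0,0,-1],[0,0,0,0,0,0,-1]])

```text
time_s: 5.3
ee_pos: [0.5601, 0.2577, 0.058]
eef_rot: [-3.141, 0.0, 1.572]
force: [-0.3, -1.3, -6.2]
grip_width: 0.0408
grip_force: 20.0
```

Run:
```python
from h import *
o=ctrl.get_obs(); m=ctrl.camera_model("wrist")
im=ctrl.camera("wrist"); cv2.imwrite("pics/w3.png",im[:,:,::-1])
p=o["ee_pos"];print(p,o["force"])
print("tcp",w2pix("wrist",p,m), "knob top at +.058", w2pix("wrist",p+[0,0,.058],m), "10mm y", w2pix("wrist",p+[0,.01,.058],m))
```

```text
[0.56012977 0.25772004 0.05803648] [-0.27921647 -1.27448008 -6.2263607 ]
tcp [323.82332465 238.04651434] knob top at +.058 [323.71308393 282.81587083] 10mm y [323.69779598 263.03230224]
```

View pics/w3.png

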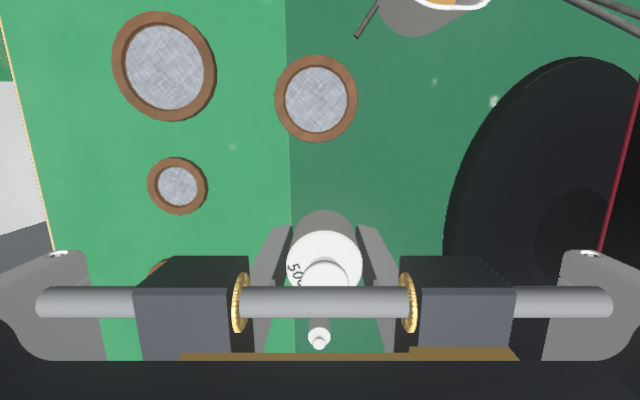

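Run:
```python
from h import *
m=ctrl.camera_model("wrist")
for n,u in dict(b500=(164,66),b200=(316,98),b50=(177,186)).items(): print(n,pix2w("wrist",u,.009,m).round(4))
```

```text
b500 [0.443  0.3726 0.009 ]
b200 [0.5539 0.3504 0.009 ]
b50 [0.4417 0.2835 0.009 ]
```

jog_arm(motion=[[0.029,-0.0295,0,0,0,0,-1],[0.029,-0.0295,0,0,0,0,-1],[0.029,-0.0295,0,0,0,0,-1],[0.028,-0.0295,0,0,0,0,-1],[0,0,0,0,0,0,-1]])

```text
time_s: 5.85
ee_pos: [0.4386, 0.3751, 0.0571]
eef_rot: [-3.139, 0.001, 1.576]
force: [1.4, -1.1, -4.8]
grip_width: 0.041
grip_force: 20.0
```

jog_arm(motion=[[0,0,0.02,0,0,0,-1],[0,0,0.015,0,0,0,-1],[0,0,0.006,0,0,0,-1],[0,0,0.002,0,0,0,-1],[0,0,0,0,0,0,-1]])

```text
time_s: 6.35
ee_pos: [0.4425, 0.3725, 0.0153]
eef_rot: [-3.141, 0.0, 1.571]
force: [-0.2, 0.8, -5.2]
grip_width: 0.0411
grip_force: 20.0
```

jog_arm(motion=[[0,0,0.0018,0,0,0,-1],[0,0,0,0,0,0,-1],[0,0,0,0,0,0,0.3],[0,0,0,0,0,0,0.3],[0,0,0,0,0,0,0.3]])

```text
time_s: 6.85
ee_pos: [0.4426, 0.373, 0.0142]
eef_rot: [3.141, -0.001, 1.572]
force: [-0.2, -0.6, 0.2]
grip_width: 0.0599
grip_force: 0.0
```

jog_arm(motion=[[0,0,0,0,0,0,0.3],[0,0,-0.02,0,0,0,0.3],[0,0,-0.04,0,0,0,0.3],[0,0,-0.04,0,0,0,0.3],[0,0,0,0,0,0,0.3]])

```text
time_s: 7.35
ee_pos: [0.4442, 0.3742, 0.1193]
eef_rot: [3.135, -0.005, 1.572]
force: [-0.0, 0.6, 0.5]
grip_width: 0.0611
grip_force: 0.0
```

Run:
```python
from h import *
m=ctrl.camera_model("wrist")
im=ctrl.camera("wrist"); t=ctrl.camera("top")
cv2.imwrite("pics/w4.png",np.vstack([cv2.resize(im[:,:,::-1],(480,300)),cv2.resize(t[160:270,150:326,::-1],(480,300),interpolation=2)]))
```

```text
(no output)
```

View pics/w4.png

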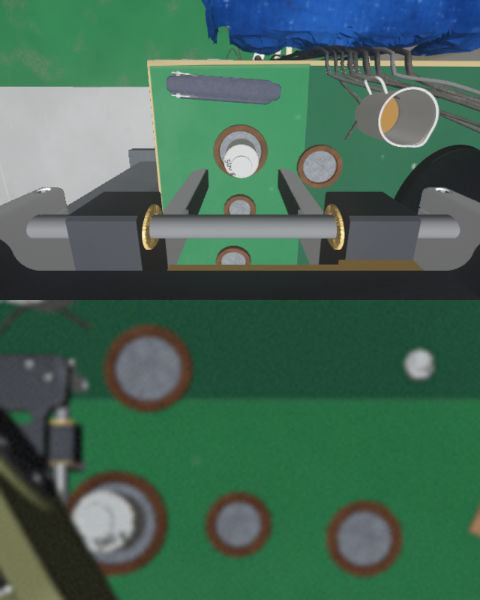

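Both views show w500 standing in base_500, centred once parallax is allowed for. On to w200.

jog_arm(motion=[[-0.04,0.016,0,0,0,0,0.3],[-0.04,0.016,0,0,0,0,0.3],[-0.04,0.016,0,0,0,0,0.3],[-0.04,0.016,0,0,0,0,0.3],[-0.04,0.016,0,0,0,0,0.3]])

```text
time_s: 7.95
ee_pos: [0.5222, 0.171, 0.1122]
eef_rot: [-3.139, 0.001, 1.572]
force: [0.3, 1.0, -0.4]
grip_width: 0.061
grip_force: 0.0
```

jog_arm(motion=[[-0.04,0.016,0,0,0,0,0.3],[-0.04,0.016,0,0,0,0,0.3],[-0.035,0.015,0.01,0,0,0,0.3],[0,0,0.02,0,0,0,0.3],[0,0,0,0,0,0,0.3]])

```text
time_s: 8.45
ee_pos: [0.5679, 0.0569, 0.08]
eef_rot: [-3.135, 0.0, 1.57]
force: [-0.7, -0.4, 0.1]
grip_width: 0.0611
grip_force: 0.0
```

Run:
```python
from h import *
o=ctrl.get_obs(); m=ctrl.camera_model("wrist")
im=ctrl.camera("wrist"); cv2.imwrite("pics/w5.png",im[:,:,::-1])
p=o["ee_pos"];print(p)
for q in ((.5686,.0578,.025),(.5686,.0578,.049),(.5686,.0678,.049),(.434,-.006,.039),(.434,-.006,.02)): print(q,w2pix("wrist",q,m).round(1))
```

```text
[0.56785278 0.05686387 0.07995158]
(0.5686, 0.0578, 0.025) [325.2 213.6]
(0.5686, 0.0578, 0.049) [325.1 222.3]
(0.5686, 0.0678, 0.049) [325.1 209.7]
(0.434, -0.006, 0.039) [167.6 290.1]
(0.434, -0.006, 0.02) [178.6 279. ]
```

View pics/w5.png

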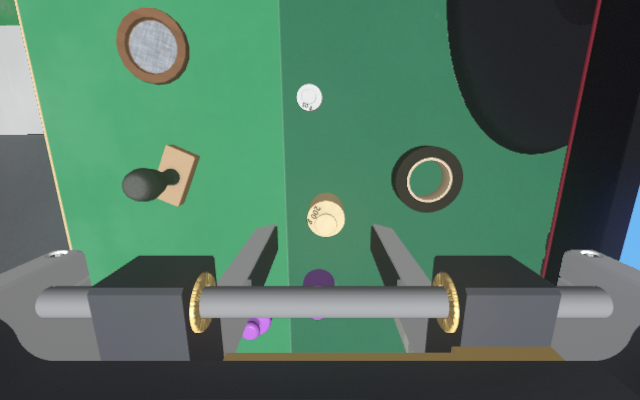

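w200 (marked "200 g") has its knob at (324,223), as predicted. I'll descend.

jog_arm(motion=[[0,0,0.03,0,0,0,0.3],[0,0,0.03,0,0,0,0.3],[0,0,0.01,0,0,0,0.3],[0,0,0,0,0,0,0.3],[0,0,0,0,0,0,0.3]])

```text
time_s: 9.0
ee_pos: [0.5703, 0.0582, 0.015]
eef_rot: [3.14, -0.0, 1.572]
force: [-0.5, -0.5, 0.3]
grip_width: 0.0608
grip_force: 0.0
```

jog_arm(motion=[[0,-0.002,0.007,0,0,0,0.3],[0,0,0,0,0,0,-1],[0,0,0,0,0,0,-1],[0,0,0,0,0,0,-1],[0,0,0,0,0,0,-1]], squeeze=15)

```text
time_s: 9.5
ee_pos: [0.5678, 0.0578, 0.0069]
eef_rot: [3.141, -0.0, 1.572]
force: [0.4, 0.8, -0.3]
grip_width: 0.0329
grip_force: 0.3
```

jog_arm(motion=[[0,0,0,0,0,0,-1],[0,0,0,0,0,0,-1],[0,0,0,0,0,0,-1],[0,0,0,0,0,0,-1]])

```text
time_s: 9.9
ee_pos: [0.5678, 0.0578, 0.0069]
eef_rot: [3.141, 0.0, 1.572]
force: [1.0, 0.4, 3.7]
grip_width: 0.0301
grip_force: 15.0
```

jog_arm(motion=[[0,0,-0.01,0,0,0,-1],[0,0,-0.02,0,0,0,-1],[0,0,-0.03,0,0,0,-1],[0,0,-0.03,0,0,0,-1],[0,0,0,0,0,0,-1]])

```text
time_s: 10.4
ee_pos: [0.5692, 0.0579, 0.1008]
eef_rot: [3.136, -0.0, 1.572]
force: [-0.5, -0.7, -2.2]
grip_width: 0.0301
grip_force: 15.0
```

jog_arm(motion=[[0.03,-0.002,0,0,0,0,-1],[0.04,-0.002,0,0,0,0,-1],[0.04,-0.002,0,0,0,0,-1],[0.04,-0.002,0,0,0,0,-1],[0.04,-0.002,0,0,0,0,-1]])

```text
time_s: 10.9
ee_pos: [0.5566, 0.2492, 0.0956]
eef_rot: [-3.14, 0.001, 1.572]
force: [0.2, -0.7, -1.1]
grip_width: 0.03
grip_force: 15.0
```

jog_arm(motion=[[0.04,-0.002,0,0,0,0,-1],[0.04,-0.002,0,0,0,0,-1],[0.022,0,0.02,0,0,0,-1],[0,0,0.02,0,0,0,-1],[0,0,0,0,0,0,-1]])

```text
time_s: 11.4
ee_pos: [0.5512, 0.3493, 0.0525]
eef_rot: [-3.136, 0.003, 1.573]
force: [-0.5, -1.3, -2.0]
grip_width: 0.0302
grip_force: 15.0
```

jog_arm(motion=[[0,0,0,0,0,0,-1]])

```text
time_s: 11.5
ee_pos: [0.5531, 0.3493, 0.0563]
eef_rot: [-3.14, 0.001, 1.572]
force: [0.5, -0.1, -1.9]
grip_width: 0.03
grip_force: 15.0
```

Run:
```python
from h import *
o=ctrl.get_obs(); m=ctrl.camera_model("wrist")
im=ctrl.camera("wrist"); cv2.imwrite("pics/w6.png",im[:,:,::-1])
p=o["ee_pos"];print(p)
for q in ((.554,.35,.009),(.554,.382,.009),(.522,.35,.009),(.586,.35,.009)): print(q,w2pix("wrist",q,m).round(1))
print("knob",w2pix("wrist",p+[0,0,.042],m),"bottom",w2pix("wrist",p+[0,0,-.007],m))
```

```text
[0.55309918 0.34933673 0.05628998]
(0.554, 0.35, 0.009) [325.1 216.5]
(0.554, 0.382, 0.009) [325.1 177.9]
(0.522, 0.35, 0.009) [286.  216.5]
(0.586, 0.35, 0.009) [364.1 216.5]
knob [323.73546473 267.17032855] bottom [323.8866016  234.38008802]
```

View pics/w6.png

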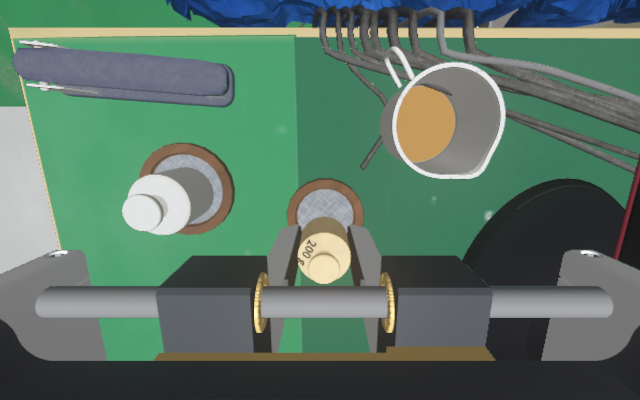

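The base edges at 287/364/179 and the held knob at (323,268) match predictions. I'll lower and release.

jog_arm(motion=[[0,0.001,0.02,0,0,0,-1],[0,0,0.015,0,0,0,-1],[0,0,0.006,0,0,0,-1],[0,0,0,0,0,0,-1],[0,0,0,0,0,0,-1]])

```text
time_s: 12.05
ee_pos: [0.5546, 0.3499, 0.0164]
eef_rot: [3.141, -0.0, 1.572]
force: [0.6, 0.4, -1.9]
grip_width: 0.0302
grip_force: 15.0
```

jog_arm(motion=[[0,0,0.003,0,0,0,-1],[0,0,0.0012,0,0,0,-1],[0,0,0,0,0,0,-1],[0,0,0,0,0,0,0.1],[0,0,0,0,0,0,0.1]])

```text
time_s: 12.55
ee_pos: [0.5544, 0.3499, 0.0117]
eef_rot: [3.141, -0.0, 1.572]
force: [-0.7, 0.1, 0.3]
grip_width: 0.0428
grip_force: 0.0
```

jog_arm(motion=[[0,0,0,0,0,0,0.1],[0,0,0,0,0,0,0.1],[0,0,-0.02,0,0,0,0.1],[0,0,-0.04,0,0,0,0.1],[0,0,-0.04,0,0,0,0.1]])

```text
time_s: 13.05
ee_pos: [0.5539, 0.3496, 0.1122]
eef_rot: [-3.14, 0.001, 1.572]
force: [0.5, 0.6, 0.8]
grip_width: 0.0518
grip_force: 0.0
```

jog_arm(motion=[[-0.04,-0.02,0,0,0,0,0.1],[-0.04,-0.02,0,0,0,0,0.1],[-0.04,-0.02,0,0,0,0,0.1],[-0.04,-0.02,0,0,0,0,0.1],[-0.04,-0.02,0,0,0,0,0.1]])

```text
time_s: 13.55
ee_pos: [0.4535, 0.1483, 0.1116]
eef_rot: [3.141, -0.0, 1.572]
force: [0.9, -0.5, -0.3]
grip_width: 0.0518
grip_force: 0.0
```

jog_arm(motion=[[-0.04,-0.01,0,0,0,0,0.1],[-0.04,-0.01,0,0,0,0,0.1],[-0.04,0,0,0,0,0,0.1],[-0.035,0,0,0,0,0,0.1],[0,0,0,0,0,0,0.1]])

```text
time_s: 14.05
ee_pos: [0.4347, -0.0082, 0.1117]
eef_rot: [3.141, 0.0, 1.568]
force: [0.0, 0.6, 0.6]
grip_width: 0.0518
grip_force: 0.0
```

Run:
```python
from h import *
o=ctrl.get_obs(); m=ctrl.camera_model("wrist")
im=ctrl.camera("wrist"); t=ctrl.camera("top")
cv2.imwrite("pics/w7.png",np.vstack([im[100:380,60:540,::-1],cv2.resize(t[160:270,150:326,::-1],(480,300),interpolation=2)]))
p=o["ee_pos"];print(p,w2pix("wrist",(.432,-.0055,.039),m).round(1),w2pix("wrist",(.442,-.0055,.039),m).round(1),w2pix("wrist",(.432,.0045,.039),m).round(1))
```

```text
[ 0.43469422 -0.00818084  0.11174303] [320.8 206.3] [331.9 206.3] [320.8 195.5]
```

View pics/w7.png

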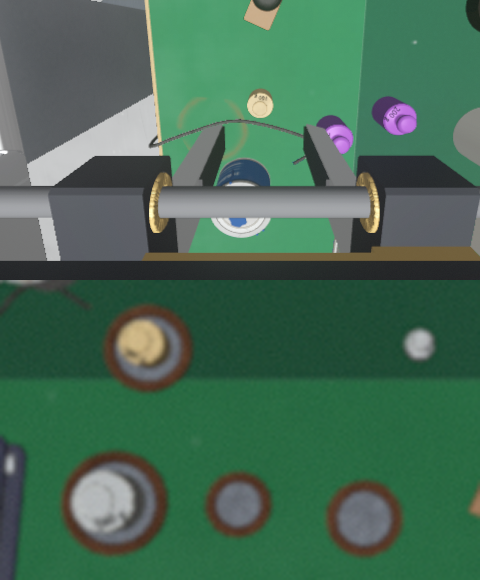

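w200 sits in its base. w100's knob is at (320,205) as predicted, so it's at (0.432, -0.005). I'll descend.

jog_arm(motion=[[0.003,-0.002,0.03,0,0,0,0.1],[0,0,0.03,0,0,0,0.1],[0,0,0.03,0,0,0,0.1],[0,0,0.006,0,0,0,0.1],[0,0,0,0,0,0,0.1]])

```text
time_s: 14.65
ee_pos: [0.4324, -0.0015, 0.0152]
eef_rot: [-3.14, -0.0, 1.573]
force: [0.8, 0.7, 0.2]
grip_width: 0.0521
grip_force: 0.0
```

jog_arm(motion=[[0,0,0,0,0,0,0.1]])

```text
time_s: 14.75
ee_pos: [0.4334, -0.0019, 0.0166]
eef_rot: [3.14, 0.0, 1.572]
force: [-1.1, -1.0, -0.3]
grip_width: 0.0516
grip_force: 0.0
```

jog_arm(motion=[[-0.003,-0.001,0.009,0,0,0,0.1],[0,0,0,0,0,0,0.1],[0,0,0,0,0,0,-1],[0,0,0,0,0,0,-1],[0,0,0,0,0,0,-1]], squeeze=10)

```text
time_s: 15.25
ee_pos: [0.4318, -0.0053, 0.0067]
eef_rot: [3.141, 0.0, 1.572]
force: [-0.4, -0.4, 0.0]
grip_width: 0.0311
grip_force: 0.0
```

jog_arm(motion=[[0,0,0,0,0,0,-1],[0,0,0,0,0,0,-1],[0,0,0,0,0,0,-1],[0,0,0,0,0,0,-1]])

```text
time_s: 15.65
ee_pos: [0.4318, -0.0053, 0.0066]
eef_rot: [3.141, 0.0, 1.572]
force: [-1.1, -0.8, 2.8]
grip_width: 0.0241
grip_force: 10.0
```

jog_arm(motion=[[0,0,-0.01,0,0,0,-1],[0,0,-0.02,0,0,0,-1],[0,0,-0.04,0,0,0,-1],[0,0,-0.04,0,0,0,-1],[0,0,0,0,0,0,-1]])

```text
time_s: 16.15
ee_pos: [0.4338, -0.0054, 0.1213]
eef_rot: [3.134, 0.001, 1.572]
force: [0.6, -1.1, -1.2]
grip_width: 0.0238
grip_force: 10.0
```

jog_arm(motion=[[0.04,0,0,0,0,0,-1],[0.04,0,0,0,0,0,-1],[0.04,0,0,0,0,0,-1],[0.04,0,0,0,0,0,-1],[0.039,0,0,0,0,0,-1]])

```text
time_s: 16.65
ee_pos: [0.4308, 0.1953, 0.116]
eef_rot: [-3.141, 0.0, 1.572]
force: [0.7, 0.0, -0.9]
grip_width: 0.0241
grip_force: 10.0
```

jog_arm(motion=[[0,0,0.03,0,0,0,-1],[0,0,0.03,0,0,0,-1],[0,0,0,0,0,0,-1],[0,0,0,0,0,0,-1]])

```text
time_s: 17.05
ee_pos: [0.4313, 0.1935, 0.0567]
eef_rot: [-3.141, 0.0, 1.572]
force: [-0.3, 0.5, -0.7]
grip_width: 0.0235
grip_force: 10.0
```

Run:
```python
from h import *
o=ctrl.get_obs(); m=ctrl.camera_model("wrist")
im=ctrl.camera("wrist"); cv2.imwrite("pics/w8.png",im[:,:,::-1])
p=o["ee_pos"];print(p)
for q in ((.431,.222,.009),(.403,.194,.009),(.459,.194,.009)): print(q,w2pix("wrist",q,m).round(1))
print("knob",w2pix("wrist",p+[0,0,.0325],m))
for q in ((.4415,.3075,.009),(.4175,.2835,.009),(.4655,.2835,.009)): print("b50",q,w2pix("wrist",q,m).round(1))
```

```text
[0.43134256 0.19354679 0.05671784]
(0.431, 0.222, 0.009) [323.5 183. ]
(0.403, 0.194, 0.009) [289.4 216.7]
(0.459, 0.194, 0.009) [357.6 216.6]
knob [323.74212907 259.25815453]
b50 (0.4415, 0.3075, 0.009) [337.7  67.2]
b50 (0.4175, 0.2835, 0.009) [305.3 101.9]
b50 (0.4655, 0.2835, 0.009) [369.5 101.9]
```

View pics/w8.png

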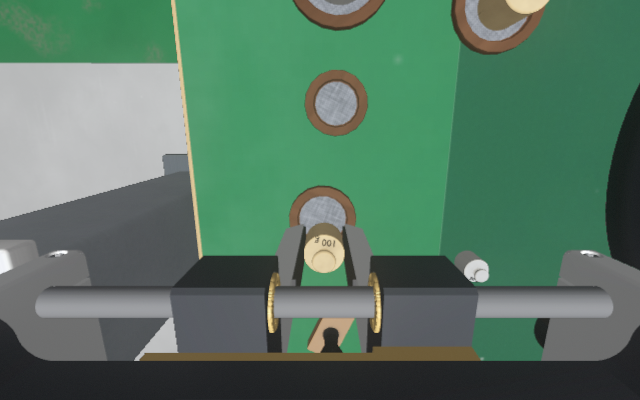

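jog_arm(motion=[[-0.002,0,0.02,0,0,0,-1],[0,0,0.015,0,0,0,-1],[0,0,0.006,0,0,0,-1],[0,0,0,0,0,0,-1],[0,0,0,0,0,0,-1]])

```text
time_s: 17.6
ee_pos: [0.4321, 0.1918, 0.0165]
eef_rot: [3.14, -0.001, 1.572]
force: [-0.2, 0.1, -1.2]
grip_width: 0.0242
grip_force: 10.0
```

jog_arm(motion=[[0,0,0.003,0,0,0,-1],[0,0,0.0016,0,0,0,-1],[0,0,0,0,0,0,-1],[0,0,0,0,0,0,0],[0,0,0,0,0,0,0]])

```text
time_s: 18.1
ee_pos: [0.4315, 0.1917, 0.0109]
eef_rot: [3.141, -0.0, 1.572]
force: [0.2, -0.3, 0.1]
grip_width: 0.0365
grip_force: 0.0
```

jog_arm(motion=[[0,0,0,0,0,0,0],[0,0,0,0,0,0,0],[0,0,-0.02,0,0,0,0],[0,0,-0.03,0,0,0,0],[0,0,-0.03,0,0,0,0]])

```text
time_s: 18.6
ee_pos: [0.4312, 0.1916, 0.0916]
eef_rot: [-3.141, 0.0, 1.572]
force: [0.4, -0.6, 0.4]
grip_width: 0.0468
grip_force: 0.0
```

jog_arm(motion=[[-0.01,0.03,0,0,0,0,0],[-0.01,0.03,0,0,0,0,0],[-0.01,0.03,0,0,0,0,0],[-0.008,0.034,0,0,0,0,0],[0,0,0,0,0,0,0]])

```text
time_s: 19.1
ee_pos: [0.5581, 0.1526, 0.0905]
eef_rot: [3.141, 0.0, 1.57]
force: [0.2, 0.5, -0.7]
grip_width: 0.0468
grip_force: 0.0
```

jog_arm(motion=[[0,0,0.02,0,0,0,0],[0,0,0,0,0,0,0],[0,0,0,0,0,0,0]])

```text
time_s: 19.4
ee_pos: [0.555, 0.1539, 0.071]
eef_rot: [-3.141, 0.0, 1.572]
force: [-0.4, -1.0, 1.0]
grip_width: 0.0472
grip_force: 0.0
```

Run:
```python
from h import *
o=ctrl.get_obs(); m=ctrl.camera_model("wrist")
im=ctrl.camera("wrist"); cv2.imwrite("pics/w9.png",im[:,:,::-1])
p=o["ee_pos"];print(p)
for q in ((.5555,.154,.03),(.5655,.154,.03),(.5555,.164,.03)): print(q,w2pix("wrist",q,m).round(1))
```

```text
[0.55504194 0.15394396 0.07096253]
(0.5555, 0.154, 0.03) [324.5 219.6]
(0.5655, 0.154, 0.03) [337.  219.6]
(0.5555, 0.164, 0.03) [324.5 207.5]
```

View pics/w9.png

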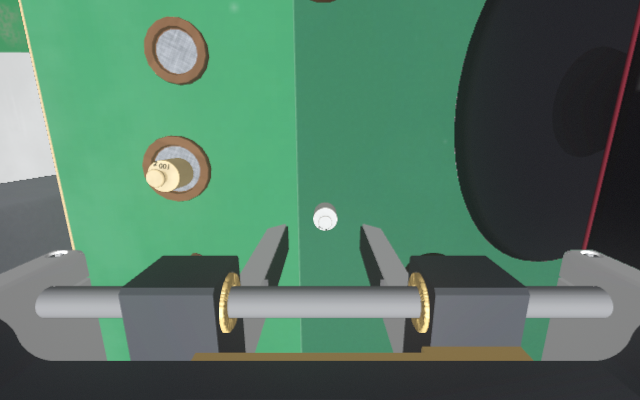

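w100 stands in its base. w50's knob at (325,222) puts it at about (0.555, 0.152). I'll descend.

jog_arm(motion=[[-0.002,0,0.03,0,0,0,0],[0,0,0.02,0,0,0,0],[0,0,0.008,0,0,0,0],[0,0,0,0,0,0,0],[0,0,0,0,0,0,0]])

```text
time_s: 19.95
ee_pos: [0.5561, 0.152, 0.0141]
eef_rot: [3.14, -0.0, 1.572]
force: [0.3, 0.4, -0.6]
grip_width: 0.0469
grip_force: 0.0
```

jog_arm(motion=[[0,0,0.007,0,0,0,0],[0,0,0,0,0,0,0],[0,0,0,0,0,0,-1],[0,0,0,0,0,0,-1],[0,0,0,0,0,0,-1]], squeeze=8)

```text
time_s: 20.45
ee_pos: [0.5556, 0.1518, 0.006]
eef_rot: [3.141, -0.0, 1.572]
force: [-0.1, -0.7, 0.0]
grip_width: 0.0268
grip_force: 0.0
```

jog_arm(motion=[[0,0,0,0,0,0,-1],[0,0,0,0,0,0,-1],[0,0,0,0,0,0,-1],[0,0,0,0,0,0,-1]])

```text
time_s: 20.85
ee_pos: [0.5556, 0.1518, 0.0059]
eef_rot: [3.141, -0.0, 1.572]
force: [-0.5, -0.4, 0.9]
grip_width: 0.0194
grip_force: 8.0
```

jog_arm(motion=[[0,0,-0.01,0,0,0,-1],[0,0,-0.02,0,0,0,-1],[0,0,-0.03,0,0,0,-1],[0,0,-0.04,0,0,0,-1],[0,0,0,0,0,0,-1]])

```text
time_s: 21.35
ee_pos: [0.5578, 0.1523, 0.1117]
eef_rot: [3.133, -0.002, 1.572]
force: [0.2, -0.0, 0.1]
grip_width: 0.0193
grip_force: 8.0
```

jog_arm(motion=[[0.033,-0.028,0,0,0,0,-1],[0.033,-0.028,0,0,0,0,-1],[0.033,-0.029,0,0,0,0,-1],[0.032,-0.029,0,0,0,0,-1],[0,0,0,0,0,0,-1]])

```text
time_s: 21.85
ee_pos: [0.4385, 0.2854, 0.1059]
eef_rot: [-3.141, -0.0, 1.576]
force: [-0.1, 0.1, -0.8]
grip_width: 0.0196
grip_force: 8.0
```

jog_arm(motion=[[0,0,0.03,0,0,0,-1],[0,0,0.02,0,0,0,-1],[0,0,0.02,0,0,0,-1],[0,0,0,0,0,0,-1],[0,0,0,0,0,0,-1]])

```text
time_s: 22.35
ee_pos: [0.4417, 0.2825, 0.0362]
eef_rot: [-3.141, 0.0, 1.571]
force: [-0.1, -0.1, -0.3]
grip_width: 0.0194
grip_force: 8.0
```

Run:
```python
from h import *
o=ctrl.get_obs(); m=ctrl.camera_model("wrist")
im=ctrl.camera("wrist"); cv2.imwrite("pics/w10.png",im[:,:,::-1])
p=o["ee_pos"];print(p)
for q in ((.4415,.3065,.009),(.4175,.2825,.009),(.4655,.2825,.009)): print(q,w2pix("wrist",q,m).round(1))
# brown rim extents along base: R-B high, green low
hsv=cv2.cvtColor(im,cv2.COLOR_RGB2HSV); mk=cv2.inRange(hsv,(2,60,50),(18,255,200))
n,l,s,c=cv2.connectedComponentsWithStats(mk)
for i in range(1,n):
    if s[i,4]>150: print(s[i],c[i].round(1))
```

```text
[0.44165403 0.28246363 0.03621508]
(0.4415, 0.3065, 0.009) [323.6 193.9]
(0.4175, 0.2825, 0.009) [291.8 225. ]
(0.4655, 0.2825, 0.009) [355.5 225. ]
[ 269   41  110  115 3909] [323.3  96.4]
[ 439   87   89   91 2236] [474.9 129.2]
[292 194  61  34 811] [321.7 207.9]
[326 318  17  35 329] [334.8 334.2]
```

Rim extents from segmentation (292–353, top 194) match predictions. I'll lower and release.

jog_arm(motion=[[0,0,0.01,0,0,0,-1],[0,0,0.01,0,0,0,-1],[0,0,0,0,0,0,-1],[0,0,0,0,0,0,-1]])

```text
time_s: 22.8
ee_pos: [0.4413, 0.2826, 0.0156]
eef_rot: [-3.141, 0.0, 1.572]
force: [0.2, -0.1, -1.0]
grip_width: 0.0194
grip_force: 8.0
```

jog_arm(motion=[[0,0,0.003,0,0,0,-1],[0,0,0.0015,0,0,0,-1],[0,0,0,0,0,0,-1],[0,0,0,0,0,0,-0.1],[0,0,0,0,0,0,-0.1]])

```text
time_s: 23.3
ee_pos: [0.4415, 0.2828, 0.0115]
eef_rot: [3.141, -0.0, 1.572]
force: [0.1, 0.4, 1.0]
grip_width: 0.0321
grip_force: 0.0
```

jog_arm(motion=[[0,0,0,0,0,0,-0.1],[0,0,0,0,0,0,-0.1],[0,0,-0.02,0,0,0,-0.1],[0,0,-0.03,0,0,0,-0.1],[0,0,-0.04,0,0,0,-0.1]])

```text
time_s: 23.8
ee_pos: [0.4406, 0.2823, 0.1013]
eef_rot: [-3.139, 0.001, 1.572]
force: [-0.1, 0.7, 0.7]
grip_width: 0.0422
grip_force: 0.0
```

jog_arm(motion=[[-0.04,0,-0.03,0,0,0,-0.1],[-0.04,0,0,0,0,0,-0.1],[-0.04,0,0,0,0,0,-0.1],[0,0,0,0,0,0,-0.1],[0,0,0,0,0,0,-0.1]])

```text
time_s: 24.3
ee_pos: [0.4417, 0.1624, 0.1316]
eef_rot: [3.141, -0.0, 1.57]
force: [-0.4, -0.7, 0.1]
grip_width: 0.042
grip_force: 0.0
```

Run:
```python
from h import *
m=ctrl.camera_model("wrist")
im=ctrl.camera("wrist"); t=ctrl.camera("top")
cv2.imwrite("pics/f.png",np.vstack([im[0:290,130:610,::-1],cv2.resize(t[155:275,160:450,::-1],(700,290),interpolation=2)[:,:480]]))
cv2.imwrite("pics/f.png",np.vstack([cv2.resize(im[0:260,:,::-1],(700,284)),cv2.resize(t[155:275,160:450,::-1],(700,290),interpolation=2)]))
```

```text
(no output)
```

View pics/f.png

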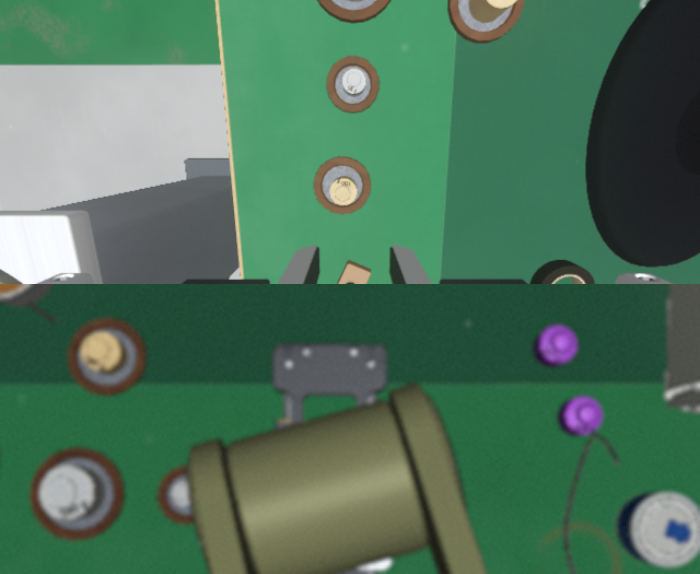

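The final picture shows all four weights upright and centred in their bases. w50 is at (352,82) and w100 at (342,187) in the wrist half, and w200 at (100,352) and w500 at (68,490) in the top half. The arm is clear, so I'm handing in.

```bash
python3 -c "
from station import ctrl
print(ctrl.hand_in())"
```

```text
the job is handed in; nothing more can be done
None
```

All four weights stand upright in their own bases, placed largest first and confirmed in the last pictures; I left the tin and the stamp alone and handed the job in at about 24 s, though it returned no verdict.

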